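Latch a drying board into its rack bay

TASK

Take the drying board by its grip and slide it into the rack bay so that its own leading edge lifts the hanging catch (do not touch the catch with the robot), on until the board presses the sprung stop in by some 4 to 7 mm, without ramming or jamming anything, and the catch has dropped behind its shoulders. Then draw it gently back until it pulls lightly, with a few newtons, against the closed catch, hold that for a moment to check that it holds, and let go, leaving the board lying against the catch. Leave the other things on the table where they are.

Things in the scene. Friction and masses are not known exactly. Their poses are not given: they have to be found in the camera images.
- board: Paddle-shaped plywood drying board, 12 mm thick, about 0.2 kg: a wide part 110 mm long (its x) by 90 mm wide (its y), and a tail 26 mm wide reaching 109 mm back (-x) from its rear edge, with an upright grip block. Origin under the centre of the wide part; x points from tail to leading edge (at x = +55 mm), z up. The rear shoulders, either side of the tail, are at x = -55 mm.
- board_shoulder (a point): Point on the board midway between its two rear shoulders, at half its thickness (6 mm above its underside).
- board_grip (a point): Point inside the board's dark wooden grip block, 35 mm above the board's underside, 90 mm behind the shoulders. The block is 30 mm long (board x), 16 mm wide (board y), from the tail's top (12 mm) to 54 mm above the board's underside; take it across its 16 mm width.
- rack: Drying-rack bay fixed to the table. The board goes in level along the rack's +x, its own x along the rack's x. Origin on the table on the bay's centre line, under the inner face of the closed catch; z up. Plywood floor, top 8 mm above the table, x = -105 to +210 mm, 134 mm wide. Side rails 94 mm apart, x = -30 to +165 mm, 23 mm high; end wall at x = +202 mm.
- rack_mouth (a point): Point on the bay's floor, on the centre line at rack x = -85 mm, where low guides (19 mm above the table) start about 130 mm apart and narrow to 94 mm at x = -30 mm.
- rack_lips (a point): Point on the bay's centre line at rack x = +25 mm, 23 mm above the table, where metal lips begin over the rails (to x = +160 mm): 72 mm apart, their underside 15 mm above the floor, so the board can only be slid in from the front.
- rack_pivot (a point): Middle of the catch's pivot rod (9 mm thick, along rack y), at rack x = -15 mm, 56 mm above the table. Posts at rack y = +-62 mm, 66 mm tall, carry it.
- catch (a joint): Steel gravity catch, 0 hanging closed (rad; grows swinging up and inward, limit 1.3; cannot swing outward). Two tines 14 mm wide at rack y = +-29 mm hang at x = -5 to 0 mm down to 11 mm above the table, 9 mm below the lying board's top; the tail fits between. A board pushed in lifts it to about 0.45 rad; it falls to 0 once the shoulders are 18 mm past the rack's origin.
- stop (a joint): Sprung stop plate deep in the bay, 0 when free (m, grows pressed along rack +x). About 1.8 N starts it, 0.9 N more per mm; it bottoms hard at 12 mm. Its carrier block is clamped at a different, unmeasured depth each time: the leading edge meets the plate when the shoulders are between 22 and 32 mm past the rack's origin.
- brush_pot: Bystander: terracotta pot 96 mm wide, 110 mm tall, full of brushes; origin under its centre
- paint_bottle: Bystander: upright plastic paint bottle 52 mm wide, 150 mm tall; origin under its centre
- palette: Bystander: white ceramic mixing plate 150 mm wide, 18 mm high; origin under its centre
- paint_jar: Bystander: glass paint jar 54 mm wide, 60 mm tall; origin under its centre
- paint_tub: Bystander: white plastic tub 64 mm wide, 65 mm tall; origin under its centre
- paintbrush: Bystander: brush lying flat on the table; origin under it
- glue_stick: Bystander: white stick 24 mm thick, 90 mm long, lying; origin under its centre
There are look-alikes about, which are no part of the job. What is shaped like the board but turquoise is not meant.

How it is judged:
By the outcome, as a careful person would: the job done as asked, in the order asked, and still so for the second after the job is handed in, with the robot touching nothing.
It also fails if it takes over 69 s, if anything falls off the work surface, if the arm or the gripper's body presses on something with over 40 N, if the wrist force passes 120 N, or if a joint passes its speed limit or range.

ROBOT

A 7-joint arm with a two-finger parallel gripper is mounted at the origin on the work surface. World frame = base frame: x ahead of the robot, y to its left, z up, the work surface at z = 0. Lengths are in m, angles in rad, forces in N, time in s.
With the tool pointing down it reaches from about 0.4 to 0.85 m from the base axis. Payload 10.4 kg.
Tool frame: the origin (TCP) lies midway between the tips of the shut fingers; the grasp point (between the pads) lies 19 mm behind it; z points along the fingers, x is the direction in which the jaws open and shut, and the axes are right-handed (so a half turn about z gives the same grasp; the last joint's range is limited). The gripper opens to 85 mm and grips with 20 to 120 N. Pads are 22 mm wide; open, the fingers measure 114 mm over their backs; the gripper's body (76 mm by 85 mm) begins 54 mm behind the grasp point. The pads swing forward as they close: fully open they stand 13 mm farther back than shut.
Start: joints at [-1.134, 0.332, -0.065, 1.46, 0.022, 1.35, -0.088], TCP at [0.277, 0.56, 0.211] pointing down, gripper open.
Joint ranges: [-2.6, 2.6], [-0.5, 2.12], [-1.47, 1.34], [0.16, 2.42], [-1.27, 4.41], [0.06, 2.06], [-2.6, 2.6]. Speed limits (rad/s): [2.22, 2.22, 2.79, 2.79, 3.14, 3.14, 3.14].

INTERFACE

Orientations are given as a unit quaternion [x, y, z, w].
In Python, from workcell import monitor, eyes, ticket, models gives the robot as it stands.
- The arm moves only by the tool servo_tool, never from a script. Its argument "motion" is a list of rows, each a list of 7 numbers: the opening, from 0 (shut) to 1 (fully open), then the shift along the tool's x, y, z in m, then the turn, a rotation vector about the tool's x, y, z in degrees. In form: [[fingers, tx, ty, tz, rx, ry, rz], ...]. A call has 1 to 20 rows; each row is the pose to reach, as a shift and turn from the pose commanded when the call began, along the tool's axes at that moment; what a row does not reach only later rows make up. A row lasts 1/8 s, in which the tool goes at most 62.5 mm and 10.7 degrees, less where a joint would pass 70% of its speed; a pose out of reach is approached as far as the arm can. A call with a gripper value outside its range is refused whole. The fingers move at their own pace and stop on an object; "grip_force" is the grip in N (left out, the last holds). Time passes only in rows, so rows that repeat a pose let the fingers close. It gives the time, the measured TCP pose, the force and the opening at its end, in the units of the state.
- monitor.get_obs(): the state, without advancing time (a new reading comes with each control period).
- eyes.camera(name): name is "scene" or "top" or "wrist"; returns (picture, depth): 480x640x3 uint8, blue, green, red; 480x640 float32, m along the optical axis (not along the pixel's ray), 0 where there is no reading.
- eyes.camera_info(name): a dict with "intrinsics" (3x3 intrinsics, pixels), "extrinsics" (4x4, takes a point from world to camera coordinates); the wrist camera has in their place "tool_from_camera" (4x4, takes a point from camera to tool coordinates, whose origin is the TCP and whose axes are the tool frame's). Camera axes: x right, y down, z forward; pixel columns grow to the right and rows downward; lengths in m; the calibration is good to about 2 mm. A picture is of the moment at which its call begins: read the wrist's pose just before it. camera_info takes no time and is no camera call.
- ticket.hand_in(): hands the job in, once; it reports no verdict.
Trained networks look in the newest picture that a camera, given by its name, has taken for a name from the list of things; names that differ only in an ending like _2 or _b are one class to them, and where a whole thing is asked for, a point or a joint stands for the part that bears it (a point fixed in the world has none). Each returns a list of dicts, best first, with "confidence" (0 to 1); they miss things now and then, are a little off and sometimes report something else, mostly with a low value. They report only what shows in the picture. A call takes as long as a camera call. They do not tell look-alikes from the thing itself.
- models.boxes_of(camera, thing): "point" ([x, y, z] in m, in the coordinates of the camera as it stood for that picture, good to about 4 mm: the middle of the surface that is visible of it).
The state is a dict: "clock": time; "joint_pos": joint angles; "joint_velocities": joint speeds; "tau": joint torques, N m; "position": TCP position; "ee_rot": TCP orientation; "ft_force": force on the tool from outside, world axes, zero at the start; "torque": the same for the moment, N m; "grip_width": opening from 0.0 (shut) to 1.0 (fully open).
Only numpy, scipy, OpenCV 4.12 (cv2) and the standard library are available. Lean on these libraries where they do the work, as an engineer would, in place of code of your own. Each camera call takes 0.05 s, during which the arm holds its last target. There are 200 camera calls.

## Working session

There is one attempt and no reset: what is moved stays moved. The work goes in short steps, Python scripts to look and compute and a tool call to move; the robot and the scene stay as the last step left them, time stands still between calls to the robot, and variables do not carry over. Pictures are saved under pics/ and viewed, about 8 in all and at most 12, crops included, and the job is handed in when it is done.

Besides the shell and the picture viewer there is one more tool, called as name(argument=value, ...) on one line, values as JSON. servo_tool: Moves the arm, as the interface text tells. Its arguments: {"type":"object","properties":{"motion":{"type":"array"},"grip_force":{"type":"number"}},"required":["motion"]}

```bash
mkdir -p pics; ls; cat > h.py <<'E'
import numpy as np, cv2
from scipy.spatial.transform import Rotation as R
from workcell import monitor, eyes, ticket, models
def world_from_cam(name):
    i=eyes.camera_info(name)
    if name!="wrist": return np.linalg.inv(np.array(i["extrinsics"]))
    o=monitor.get_obs(); T=np.eye(4); T[:3,:3]=R.from_quat(o["ee_rot"]).as_matrix(); T[:3,3]=o["position"]
    return T@np.array(i["tool_from_camera"])
def cloud(name):
    W=world_from_cam(name); im,d=eyes.camera(name); K=np.array(eyes.camera_info(name)["intrinsics"])
    v,u=np.mgrid[0:480,0:640]
    P=np.stack([(u-K[0,2])/K[0,0]*d,(v-K[1,2])/K[1,1]*d,d],-1)@W[:3,:3].T+W[:3,3]
    P[d==0]=np.nan
    return im,d,P,W
E
python3 - <<'E'
from h import *
o=monitor.get_obs(); print({k:np.round(o[k],4).tolist() for k in o})
for c in ("scene","top"):
    im,d,P,W=cloud(c); cv2.imwrite(f"pics/{c}0.png",im); np.savez(f"{c}0.npz",im=im,P=P)
    print(c,np.round(W,3).tolist())
    for t in ("board","board_grip","rack","catch","stop","rack_pivot"):
        for b in models.boxes_of(c,t)[:3]:
            print(t,round(b["confidence"],2),np.round(W[:3,:3]@b["point"]+W[:3,3],4))
E
```

```text
pics
{'clock': 0.0, 'joint_pos': [-1.1336, 0.3328, -0.0647, 1.461, 0.0216, 1.3499, -0.0885], 'joint_velocities': [0.0002, 0.0017, 0.0001, -0.0017, -0.0001, -0.0008, 0.0001], 'tau': [-0.0001, -62.5448, 0.0489, -39.1598, 0.0161, 0.01, 0.0], 'position': [0.2772, 0.5597, 0.2098], 'ee_rot': [0.8496, 0.5274, -0.0006, 0.0004], 'ft_force': [0.3283, -0.8732, 0.7164], 'torque': [0.0366, 0.0203, 0.022], 'grip_width': 1.0007}
scene [[-0.2, 0.695, -0.69, 1.335], [0.98, 0.132, -0.151, 0.204], [-0.014, -0.706, -0.708, 0.952], [0.0, 0.0, 0.0, 1.0]]
board 0.81 [ 0.2253 -0.2885  0.009 ]
board 0.61 [0.5515 0.2099 0.0138]
board 0.61 [0.1972 0.3647 0.0113]
board_grip 0.98 [0.1976 0.3621 0.0155]
board_grip 0.93 [0.5529 0.2133 0.016 ]
board_grip 0.64 [ 0.2257 -0.2907  0.0093]
rack 0.86 [ 0.5406 -0.112   0.0068]
catch 0.66 [ 0.5384 -0.0494  0.0561]
catch 0.42 [ 0.5396 -0.1151  0.004 ]
stop 0.57 [ 0.5244 -0.1982  0.0175]
stop 0.23 [ 0.3531 -0.1311  0.0448]
rack_pivot 0.74 [ 0.5367 -0.1113  0.0087]
rack_pivot 0.44 [0.497  0.4834 0.0093]
top [[-0.016, -0.999, 0.05, 0.406], [-1.0, 0.015, -0.019, 0.022], [0.018, -0.05, -0.999, 1.182], [0.0, 0.0, 0.0, 1.0]]
board 0.88 [0.1846 0.3588 0.0096]
board 0.62 [ 0.2261 -0.3006  0.0098]
board 0.58 [0.5421 0.2017 0.0141]
board_grip 0.95 [0.5453 0.1999 0.0127]
board_grip 0.9 [0.1883 0.3547 0.013 ]
board_grip 0.88 [ 0.2285 -0.2967  0.0116]
rack 0.7 [ 0.5345 -0.117   0.0057]
rack 0.34 [0.5409 0.1986 0.0153]
catch 0.63 [ 0.5385 -0.0454  0.0591]
catch 0.44 [ 0.5285 -0.1245  0.0048]
rack_pivot 0.76 [ 0.5325 -0.1183  0.0066]
```

View pics/scene0.png

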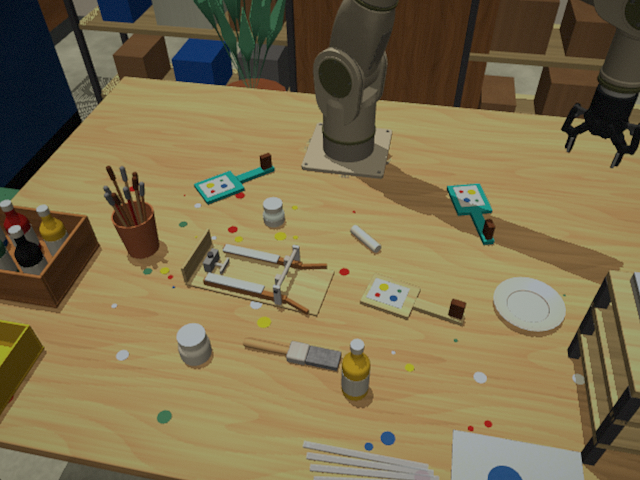

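View pics/top0.png

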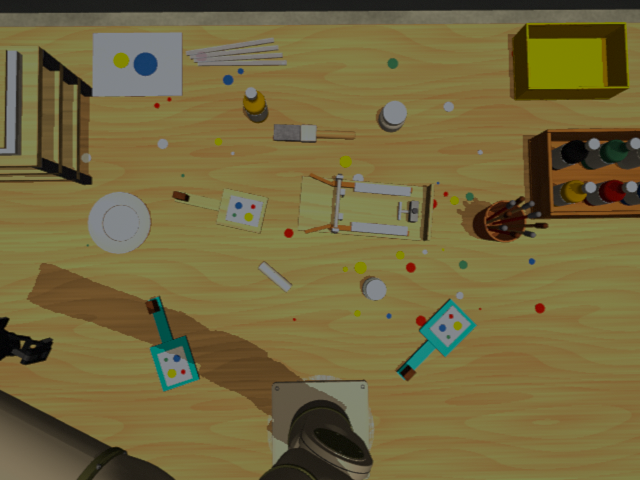

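The scene picture shows the plywood board at about (390,295) with its grip at (457,309). The rack sits at about (260,275), its catch at (288,270). In the top view the board is at (243,211), the grip at (180,196), the rack spans (300–430, 180–240), the catch is at x≈338 and the stop is near (405,210). The turquoise look-alikes are elsewhere.

```bash
python3 - <<'E'
from h import *
def rect(Q,n):
    r=cv2.minAreaRect((Q[:,:2]*1000).astype(np.float32)); print(n,len(Q),"c",np.round(r[0],1),"size",np.round(r[1],1),"ang",round(r[2],2),"z",np.round(np.nanpercentile(Q[:,2],[5,50,95]),4))
for c,bb,rb in (("top",(160,180,280,245),(290,165,440,250)),("scene",(350,265,475,330),(175,225,340,320))):
    z=np.load(c+"0.npz"); P=z["P"]
    def sub(b,lo,hi):
        Q=P[b[1]:b[3],b[0]:b[2]].reshape(-1,3); return Q[(Q[:,2]>lo)&(Q[:,2]<hi)]
    t=sub(bb,-.02,.004); print(c,"table z",np.median(t[:,2]),t[:,2].std())
    g=sub(bb,.045,.062); rect(g,"grip")
    w=sub(bb,.008,.017); gc=np.median(g,0)
    dist=np.linalg.norm(w[:,:2]-gc[:2],axis=1); rect(w[dist>.105],"wide far part")
    rect(sub(rb,.005,.012),"floor")
    rect(sub(rb,.018,.028),"lips")
    rect(sub(rb,.048,.075),"rod/posts/wall")
    q=sub(rb,.035,.075)
    hist=np.histogram(q[:,1],bins=np.arange(-.3,.1,.01)); print([(round(b,2),int(n)) for n,b in zip(*hist) if n])
E
```

```text
top table z 0.00026081345099737696 0.00203029252134236
grip 94 c [564.6 322.5] size [30.1 15.9] ang 79.17 z [0.0491 0.0543 0.0578]
wide far part 1405 c [518.1 175.2] size [117.2 112.3] ang 76.77 z [0.0092 0.0126 0.016 ]
floor 4349 c [ 535.9 -117.8] size [366.  207.8] ang 89.24 z [0.0055 0.0083 0.0113]
lips 1121 c [ 532.1 -121.7] size [289.3 143.9] ang 83.96 z [0.0191 0.025  0.0278]
rod/posts/wall 561 c [ 528.  -156.2] size [233.4 139.5] ang 84.23 z [0.0504 0.0587 0.066 ]
[(np.float64(-0.28), 65), (np.float64(-0.27), 212), (np.float64(-0.26), 30), (np.float64(-0.25), 11), (np.float64(-0.24), 83), (np.float64(-0.23), 70), (np.float64(-0.07), 18), (np.float64(-0.06), 123), (np.float64(-0.05), 153), (np.float64(-0.04), 20)]
scene table z 0.00028884865453193687 0.001767947362922024
grip 130 c [563.7 325. ] size [29.7 20.7] ang 75.93 z [0.046  0.0528 0.0566]
wide far part 1436 c [531.1 180.7] size [104.6  95.7] ang 76.86 z [0.0094 0.0126 0.0155]
floor 3862 c [ 510.9 -141.3] size [294.3 407.7] ang 10.8 z [0.0057 0.0084 0.0112]
lips 1319 c [ 530.7 -122.7] size [295.5 143.9] ang 83.3 z [0.0186 0.0245 0.0277]
rod/posts/wall 606 c [ 530.3 -154.7] size [235.3 137.2] ang 83.61 z [0.0495 0.0582 0.0655]
[(np.float64(-0.28), 57), (np.float64(-0.27), 267), (np.float64(-0.26), 75), (np.float64(-0.25), 5), (np.float64(-0.24), 69), (np.float64(-0.23), 78), (np.float64(-0.22), 1), (np.float64(-0.19), 1), (np.float64(-0.07), 27), (np.float64(-0.06), 136), (np.float64(-0.05), 183), (np.float64(-0.04), 56)]
```

servo_tool(motion=[[1,-0.008,0.036,0.0,0,0,8],[1,-0.018,0.08,0.005,0,0,17],[1,-0.028,0.12,0.01,0,0,26],[1,-0.038,0.16,0.015,0,0,35],[1,-0.048,0.205,0.02,0,0,44],[1,-0.058,0.25,0.03,0,0,53],[1,-0.068,0.29,0.04,0,0,62],[1,-0.076,0.33,0.045,0,0,70],[1,-0.0846,0.362,0.05,0,0,76.8],[1,-0.0846,0.362,0.05,0,0,76.8],[1,-0.0846,0.362,0.05,0,0,76.8]], grip_force=60)

```text
clock: 2.08
position: [0.5637, 0.3244, 0.1606]
ee_rot: [0.994, -0.114, -0.0, -0.0]
ft_force: [0.3, 0.5, -0.2]
grip_width: 1.002
```

```bash
python3 - <<'E'
from h import *
o=monitor.get_obs(); print({k:np.round(o[k],4).tolist() for k in ("clock","position","ee_rot","ft_force","grip_width","joint_pos")})
im,d,P,W=cloud("wrist"); cv2.imwrite("pics/w1.png",im); np.savez("w1.npz",im=im,P=P)
print(np.round(W,3).tolist())
Q=P.reshape(-1,3)
g=Q[(Q[:,2]>.046)&(Q[:,2]<.062)&(np.hypot(Q[:,0]-.564,Q[:,1]-.3235)<.03)]
print(len(g)); 
if len(g): print(cv2.minAreaRect((g[:,:2]*1000).astype(np.float32)),np.median(g,0))
w=Q[(Q[:,2]>.0085)&(Q[:,2]<.017)&(np.hypot(Q[:,0]-.531,Q[:,1]-.182)<.09)]
print(len(w)); 
if len(w): print(cv2.minAreaRect((w[:,:2]*1000).astype(np.float32)),w[:,:2].min(0),w[:,:2].max(0))
E
```

```text
{'clock': 2.075, 'position': [0.5637, 0.3244, 0.1606], 'ee_rot': [0.9935, -0.1136, -0.0002, -0.0003], 'ft_force': [0.2949, 0.5385, -0.1693], 'grip_width': 1.0016, 'joint_pos': [-0.8096, 0.4216, 0.2911, 1.4694, -0.124, 1.2686, -0.7333]}
[[0.974, -0.214, -0.072, 0.583], [-0.226, -0.922, -0.313, 0.405], [0.001, 0.322, -0.947, 0.325], [0.0, 0.0, 0.0, 1.0]]
682
((564.7315673828125, 325.3990173339844), (29.6025390625, 15.041693687438965), 76.90904998779297) [0.56484807 0.32649243 0.05444171]
8071
((535.0858764648438, 199.59994506835938), (143.6608123779297, 90.07283020019531), 76.71005249023438) [0.47595385 0.12070138] [0.587328   0.27125464]
```

servo_tool(motion=[[0.6,0.001,-0.001,0.03,0,0,0],[0.6,0.001,-0.001,0.07,0,0,0],[0.6,0.001,-0.001,0.11,0,0,0],[0.6,0.001,-0.001,0.13,0,0,0],[0.6,0.001,-0.001,0.1395,0,0,0],[0.6,0.001,-0.001,0.1395,0,0,0],[0.1,0.001,-0.001,0.1395,0,0,0],[0,0.001,-0.001,0.1395,0,0,0],[0,0.001,-0.001,0.1395,0,0,0],[0,0.001,-0.001,0.1395,0,0,0],[0,0.001,-0.001,0.1395,0,0,0],[0,0.001,-0.001,0.1395,0,0,0]], grip_force=80)

```text
clock: 3.62
position: [0.5662, 0.3249, 0.0226]
ee_rot: [0.993, -0.114, 0.001, -0.001]
ft_force: [-0.9, -0.0, 6.0]
grip_width: 0.156
```

```bash
python3 - <<'E'
from h import *
from scipy.optimize import least_squares
# refine the rack from both fixed cameras: posts+rod, lips, end wall, in rack frame yaw ~ -96
for c,rb in (("top",(290,165,440,250)),("scene",(175,225,340,320))):
    P=np.load(c+"0.npz")["P"]; Q=P[rb[1]:rb[3],rb[0]:rb[2]].reshape(-1,3); Q=Q[~np.isnan(Q[:,0])]
    rod=Q[(Q[:,2]>.05)&(Q[:,2]<.075)&(Q[:,1]>-.09)]; wall=Q[(Q[:,2]>.03)&(Q[:,1]<-.245)&(Q[:,1]>-.3)]
    lips=Q[(Q[:,2]>.0195)&(Q[:,2]<.028)&(Q[:,1]<-.09)&(Q[:,1]>-.23)]
    def ax(S):
        m=S.mean(0); u,s,v=np.linalg.svd((S-m)[:,:2],full_matrices=False); return np.round(m*1000,1),np.degrees(np.arctan2(v[0,1],v[0,0]))
    print(c,"rod",ax(rod),"wall",ax(wall)); r=cv2.minAreaRect((lips[:,:2]*1000).astype(np.float32)); print("lips",r)
    print("rod rect",cv2.minAreaRect((rod[:,:2]*1000).astype(np.float32)),"wall",cv2.minAreaRect((wall[:,:2]*1000).astype(np.float32)))
E
```

```text
top rod (array([538.6, -49.5,  60.3]), np.float64(174.12131719806558)) wall (array([ 516.1, -265.8,   51.7]), np.float64(174.1353394695084))
lips ((528.735595703125, -156.30679321289062), (142.04873657226562, 118.22887420654297), 84.24581146240234)
rod rect ((538.58984375, -51.43565368652344), (22.792072296142578, 139.51620483398438), 84.23429870605469) wall ((516.9415893554688, -267.32470703125), (9.905756950378418, 133.04942321777344), 83.97718811035156)
scene rod (array([544. , -48.3,  59.8]), np.float64(-5.6936787176482335)) wall (array([ 523.2, -264.6,   48.4]), np.float64(-5.954433602548583))
lips ((529.3785400390625, -156.5481414794922), (141.7339324951172, 125.02747344970703), 85.76826477050781)
rod rect ((541.9254760742188, -50.46356201171875), (24.039400100708008, 137.3437042236328), 84.26909637451172) wall ((517.4153442382812, -265.6688537597656), (11.737554550170898, 136.44276428222656), 84.41224670410156)
```

servo_tool(motion=[[0,0.001,0,-0.005,0,0,0],[0,0.001,0,-0.015,0,0,0],[0,0.001,0,-0.025,0,0,0],[0,0.004,0.016,-0.03,0,0,-1],[0,0.008,0.034,-0.03,0,0,-2.5],[0,0.013,0.055,-0.03,0,0,-4],[0,0.018,0.076,-0.03,0,0,-5.5],[0,0.023,0.096,-0.03,0,0,-6.5],[0,0.0265,0.108,-0.03,0,0,-7.2],[0,0.0276,0.1136,-0.03,0,0,-7.2],[0,0.0276,0.1136,-0.03,0,0,-7.2],[0,0.0276,0.1136,-0.03,0,0,-7.2]])

```text
clock: 5.12
position: [0.5663, 0.2085, 0.0511]
ee_rot: [0.999, -0.051, -0.0, -0.0]
ft_force: [-0.6, 0.8, -2.0]
grip_width: 0.161
```

```bash
python3 - <<'E'
from h import *
o=monitor.get_obs(); print({k:np.round(o[k],4).tolist() for k in ("clock","position","ee_rot","ft_force","torque","grip_width")})
im,d,P,W=cloud("wrist"); cv2.imwrite("pics/w2.png",im); np.savez("w2.npz",im=im,P=P)
yaw=np.radians(-95.85); X=np.array([np.cos(yaw),np.sin(yaw)]); Y=np.array([-X[1],X[0]]); O=np.array([.538,-.0654])
Q=P.reshape(-1,3); Q=Q[~np.isnan(Q[:,0])]; B=np.c_[(Q[:,:2]-O)@X,(Q[:,:2]-O)@Y,Q[:,2]]*1000
def st(n,m):
    S=B[m]; print(n,len(S), np.round(np.percentile(S,[2,50,98],axis=0),1).tolist() if len(S) else "")
st("rod/posts",(B[:,2]>50)&(B[:,2]<75)&(abs(B[:,0]+15)<25)&(abs(B[:,1])<90))
st("rod mid",(B[:,2]>50)&(B[:,2]<75)&(abs(B[:,0]+15)<25)&(abs(B[:,1])<50))
st("post L",(B[:,2]>30)&(B[:,2]<75)&(abs(B[:,0]+15)<25)&(B[:,1]>50)&(B[:,1]<90))
st("post R",(B[:,2]>30)&(B[:,2]<75)&(abs(B[:,0]+15)<25)&(B[:,1]<-50)&(B[:,1]>-90))
st("tine L",(B[:,2]>24)&(B[:,2]<48)&(abs(B[:,0]+5)<15)&(B[:,1]>10)&(B[:,1]<48))
st("tine R",(B[:,2]>24)&(B[:,2]<48)&(abs(B[:,0]+5)<15)&(B[:,1]<-10)&(B[:,1]>-48))
st("wall",(B[:,2]>30)&(B[:,0]>190)&(B[:,0]<220)&(abs(B[:,1])<80))
st("lips",(B[:,2]>19)&(B[:,2]<28)&(B[:,0]>30)&(B[:,0]<150)&(abs(B[:,1])<80))
st("board",(B[:,0]<-70)&(B[:,0]>-260)&(B[:,2]>30)&(B[:,2]<70)&(abs(B[:,1])<60))
bb=B[(B[:,0]<-65)&(B[:,0]>-178)&(B[:,2]>33)&(B[:,2]<75)&(abs(B[:,1])<60)]
print(cv2.minAreaRect(bb[:,:2].astype(np.float32))); print("plane",np.linalg.lstsq(np.c_[bb[:,:2],np.ones(len(bb))],bb[:,2],rcond=None)[0])
E
```

```text
{'clock': 5.125, 'position': [0.5663, 0.2085, 0.0511], 'ee_rot': [0.9987, -0.0513, -0.0, -0.0002], 'ft_force': [-0.6263, 0.7834, -2.0148], 'torque': [0.148, -0.0461, -0.0444], 'grip_width': 0.1606}
rod/posts 0 
rod mid 0 
post L 0 
post R 0 
tine L 0 
tine R 0 
wall 0 
lips 0 
board 2915 [[-228.3, -14.1, 37.0], [-197.8, 0.2, 40.3], [-173.4, 14.9, 41.5]]
((-174.28697204589844, 0.41437816619873047), (32.131629943847656, 7.357588768005371), 89.85939025878906)
plane [-4.69192423e-02  1.50246718e-03  3.18101528e+01]
```

View pics/w2.png

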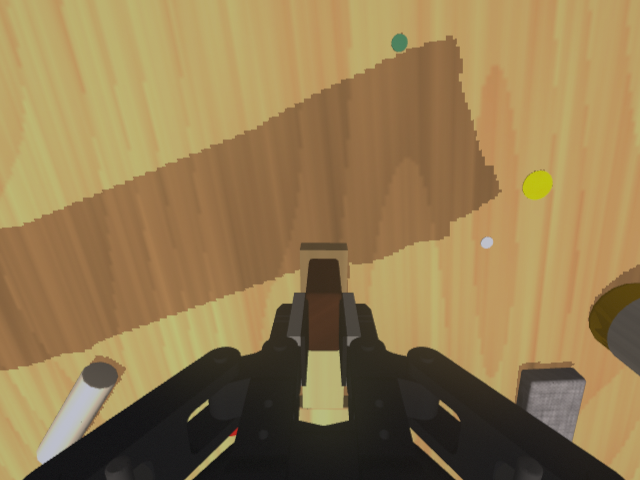

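The wrist picture shows the tail end of the board, gripped squarely (grip at (323,300)). This camera looks backwards, so I will compare board and rack in the fixed cameras instead.

```bash
cat >> h.py <<'E'
yaw=np.radians(-95.85); X=np.array([np.cos(yaw),np.sin(yaw)]); Y=np.array([-X[1],X[0]]); O=np.array([.538,-.0654])
def rackpts(P):
    Q=P.reshape(-1,3); return np.c_[(Q[:,:2]-O)@X,(Q[:,:2]-O)@Y,Q[:,2]]*1000
def sel(B,x0,x1,y0,y1,z0,z1):
    with np.errstate(invalid="ignore"): return B[(B[:,0]>x0)&(B[:,0]<x1)&(B[:,1]>y0)&(B[:,1]<y1)&(B[:,2]>z0)&(B[:,2]<z1)]
def st(n,S): print(n,len(S),np.round(np.percentile(S,[1,50,99],axis=0),1).tolist() if len(S) else "")
E
python3 - <<'E'
from h import *
for c in ("top","scene"):
    im,d,P,W=cloud(c); cv2.imwrite(f"pics/{c}1.png",im); np.savez(f"{c}1.npz",im=im,P=P); B=rackpts(P); print("==",c)
    st("posts/rod",sel(B,-40,10,-90,90,50,75)); st("rodmid",sel(B,-40,10,-50,50,50,75))
    st("post+",sel(B,-40,10,50,90,35,75)); st("post-",sel(B,-40,10,-90,-50,35,75))
    st("wall",sel(B,190,220,-80,80,35,75)); st("lip+",sel(B,30,155,20,62,19,28)); st("lip-",sel(B,30,155,-62,-20,19,28))
    w=sel(B,-195,-65,-60,60,32,52); st("wide",w)
    w=sel(B,-160,-85,-60,60,32,52); st("wide mid",w)
    if len(w)>50: print("plane",np.round(np.linalg.lstsq(np.c_[w[:,:2],np.ones(len(w))],w[:,2],rcond=None)[0],4))
    w=sel(B,-195,-65,-60,60,32,52)
    if len(w)>50: print(cv2.minAreaRect(w[:,:2].astype(np.float32)))
a=cv2.imread("pics/top1.png")[150:270,180:440]; b=cv2.imread("pics/scene1.png")[180:330,160:480]
cv2.imwrite("pics/c1.png",np.vstack([cv2.resize(a,(640,295),interpolation=cv2.INTER_CUBIC),cv2.resize(b,(640,300),interpolation=cv2.INTER_CUBIC)]))
E
```

```text
== top
posts/rod 304 [[-24.4, -69.9, 52.6], [-16.5, -0.9, 60.0], [-3.8, 68.2, 70.2]]
rodmid 211 [[-21.7, -49.5, 54.1], [-16.1, 0.1, 59.0], [-3.7, 48.4, 64.3]]
post+ 50 [[-25.5, 50.8, 40.1], [-17.5, 60.0, 63.1], [-10.1, 68.6, 69.7]]
post- 48 [[-25.3, -70.6, 52.6], [-17.9, -62.2, 62.7], [-11.2, -51.6, 71.7]]
wall 308 [[198.6, -65.4, 36.7], [200.9, -1.0, 56.3], [207.4, 64.7, 62.0]]
lip+ 275 [[32.0, 36.8, 22.7], [96.0, 47.4, 26.2], [152.7, 58.9, 28.0]]
lip- 325 [[31.5, -59.1, 20.4], [91.0, -48.7, 26.2], [154.1, -36.7, 28.0]]
wide 1785 [[-191.2, -44.6, 34.6], [-131.0, -0.5, 39.8], [-75.5, 43.9, 44.9]]
wide mid 1187 [[-159.3, -44.8, 34.8], [-122.5, -0.5, 39.8], [-85.6, 44.1, 45.0]]
plane [-9.90000e-03  1.50000e-03  3.85783e+01]
((-134.49143981933594, -0.2535743713378906), (120.94550323486328, 90.7762451171875), 0.19507579505443573)
== scene
posts/rod 328 [[-27.1, -64.5, 50.5], [-18.9, 6.8, 59.4], [-4.5, 69.9, 67.8]]
rodmid 211 [[-23.5, -48.7, 51.4], [-18.2, 1.8, 58.9], [-4.4, 49.2, 64.2]]
post+ 96 [[-27.2, 51.0, 36.9], [-20.6, 64.6, 58.6], [-11.7, 70.3, 67.1]]
post- 72 [[-27.2, -66.1, 35.3], [-21.6, -60.0, 58.6], [-11.8, -51.2, 68.7]]
wall 401 [[196.2, -65.5, 35.4], [199.0, 5.0, 52.1], [206.6, 66.8, 61.5]]
lip+ 358 [[31.0, 28.2, 19.6], [92.9, 50.1, 26.0], [153.6, 59.8, 28.0]]
lip- 280 [[31.9, -60.8, 21.6], [89.0, -47.1, 26.3], [153.4, -23.3, 28.0]]
wide 1731 [[-191.6, -44.5, 33.4], [-134.0, 3.6, 39.6], [-76.9, 45.6, 44.1]]
wide mid 1133 [[-159.2, -44.8, 33.3], [-122.7, 3.6, 39.6], [-86.0, 45.5, 44.0]]
plane [-1.15000e-02 -1.43000e-02  3.81953e+01]
((-134.86502075195312, -0.5417900085449219), (95.49417877197266, 120.13520050048828), 89.67073822021484)
```

View pics/c1.png

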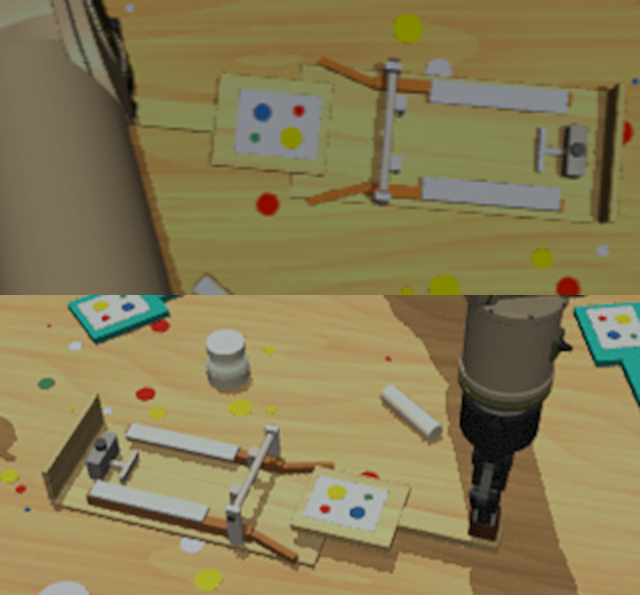

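Board and rack agree laterally within about 0.5 mm and in yaw within 0.3°. The rack origin is about 2 mm further back than I assumed. Next I advance 30 mm and lower the board onto the floor.

servo_tool(motion=[[0,0,0.01,0,0,0,0],[0,0,0.02,0,0,0,0],[0,0,0.03,0.002,0,0,0],[0,0,0.03,0.008,0,0,0],[0,0,0.03,0.014,0,0,0],[0,0,0.03,0.018,0,0,0],[0,0,0.03,0.0195,0,0,0],[0,0,0.03,0.0195,0,0,0],[0,0,0.03,0.0195,0,0,0]])

```text
clock: 6.4
position: [0.5635, 0.1778, 0.0318]
ee_rot: [0.999, -0.052, 0.0, -0.0]
ft_force: [0.4, 0.3, -1.6]
grip_width: 0.157
```

servo_tool(motion=[[0,0,0,0.0005,0,0,0],[0,0,0,0.001,0,0,0],[0,0,0,0.001,0,0,0]])

```text
clock: 6.78
position: [0.5635, 0.1778, 0.0307]
ee_rot: [0.999, -0.052, 0.0, -0.0]
ft_force: [-0.6, 1.0, -0.1]
grip_width: 0.157
```

```bash
python3 - <<'E'
from h import *
o=monitor.get_obs(); print({k:np.round(o[k],4).tolist() for k in ("clock","position","ft_force","torque")})
for c in ("top","scene"):
    im,d,P,W=cloud(c); cv2.imwrite(f"pics/{c}2.png",im); B=rackpts(P); print("==",c)
    w=sel(B,-170,-50,-50,50,14,30); st("wide",w)
    w=sel(B,-150,-60,-40,40,13,30); print("plane",np.round(np.linalg.lstsq(np.c_[w[:,:2],np.ones(len(w))],w[:,2],rcond=None)[0],4),"z",np.median(w[:,2]))
    f=sel(B,30,130,-30,30,2,14); print("floor z",np.median(f[:,2]))
E
```

```text
{'clock': 6.775, 'position': [0.5635, 0.1778, 0.0307], 'ft_force': [-0.6305, 1.0292, -0.1417], 'torque': [0.1246, -0.0035, 0.0105]}
== top
wide 1647 [[-166.4, -44.6, 15.4], [-104.0, -0.4, 20.7], [-51.2, 43.9, 26.1]]
plane [4.40000e-03 3.40000e-03 2.13276e+01] z 20.789503151310672
floor z 8.239084251354667
== scene
wide 1630 [[-166.8, -45.2, 14.8], [-106.2, 3.1, 20.5], [-50.9, 45.4, 24.8]]
plane [ 5.90000e-03 -1.80000e-03  2.13429e+01] z 20.714368162549903
floor z 8.488737532655888
```

servo_tool(motion=[[0,0,0.003,0,0,0,0],[0,0,0.007,0,0,0,0],[0,0,0.011,0,0,0,0],[0,0,0.015,0,0,0,0],[0,0,0.019,0,0,0,0],[0,0,0.023,0,0,0,0],[0,0,0.027,0,0,0,0],[0,0,0.03,0,0,0,0]])

```text
clock: 7.88
position: [0.5602, 0.1475, 0.0306]
ee_rot: [0.999, -0.052, 0.0, -0.0]
ft_force: [0.1, -0.3, -0.3]
grip_width: 0.159
```

servo_tool(motion=[[0,0,0.003,0,0,0,0],[0,0,0.006,0,0,0,0],[0,0,0.009,0,0,0,0],[0,0,0.012,0,0,0,0],[0,0,0.015,0,0,0,0],[0,0,0.018,0,0,0,0],[0,0,0.021,0,0,0,0],[0,0,0.024,0,0,0,0],[0,0,0.027,0,0,0,0],[0,0,0.03,0,0,0,0]])

```text
clock: 9.12
position: [0.5571, 0.1178, 0.0306]
ee_rot: [0.999, -0.052, -0.0, -0.0]
ft_force: [0.0, 1.1, -0.1]
grip_width: 0.159
```

```bash
python3 - <<'E'
from h import *
o=monitor.get_obs(); print({k:np.round(o[k],4).tolist() for k in ("clock","position","ft_force","torque")})
for c in ("top","scene"):
    im,d,P,W=cloud(c); cv2.imwrite(f"pics/{c}3.png",im); B=rackpts(P); print("==",c)
    st("wide",sel(B,-120,-35,-50,50,14,30))
a=cv2.imread("pics/top3.png")[150:270,180:440]; b=cv2.imread("pics/scene3.png")[180:330,160:480]
cv2.imwrite("pics/c3.png",np.vstack([cv2.resize(a,(640,295),interpolation=cv2.INTER_CUBIC),cv2.resize(b,(640,300),interpolation=cv2.INTER_CUBIC)]))
E
```

```text
{'clock': 9.125, 'position': [0.5571, 0.1178, 0.0306], 'ft_force': [0.0144, 1.1026, -0.0817], 'torque': [0.242, -0.0387, -0.0061]}
== top
wide 1004 [[-117.8, -44.3, 15.6], [-68.2, -0.1, 20.6], [-35.8, 43.9, 25.8]]
== scene
wide 1003 [[-118.0, -44.8, 14.6], [-69.2, 3.2, 20.4], [-35.5, 45.8, 25.2]]
```

View pics/c3.png

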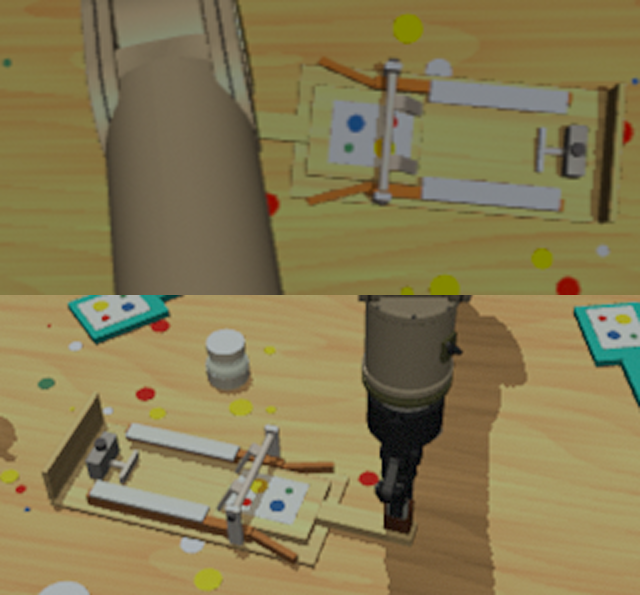

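servo_tool(motion=[[0,0,0.003,0,0,0,0],[0,0,0.006,0,0,0,0],[0,0,0.009,0,0,0,0],[0,0,0.012,0,0,0,0],[0,0,0.015,0,0,0,0],[0,0,0.019,0,0,0,0],[0,0,0.023,0,0,0,0],[0,0,0.027,0,0,0,0],[0,0,0.031,0,0,0,0],[0,0,0.035,0,0,0,0],[0,0,0.039,0,0,0,0],[0,0,0.043,0,0,0,0],[0,0,0.047,0,0,0,0],[0,0,0.05,0,0,0,0]])

```text
clock: 10.98
position: [0.5519, 0.068, 0.0306]
ee_rot: [0.999, -0.052, 0.0, -0.0]
ft_force: [-0.6, 1.4, -0.6]
grip_width: 0.157
```

servo_tool(motion=[[0,0,0.003,0,0,0,0],[0,0,0.006,0,0,0,0],[0,0,0.01,0,0,0,0],[0,0,0.014,0,0,0,0],[0,0,0.018,0,0,0,0],[0,0,0.022,0,0,0,0],[0,0,0.026,0,0,0,0],[0,0,0.03,0,0,0,0],[0,0,0.034,0,0,0,0],[0,0,0.038,0,0,0,0],[0,0,0.042,0,0,0,0],[0,0,0.046,0,0,0,0],[0,0,0.05,0,0,0,0],[0,0,0.05,0,0,0,0]])

```text
clock: 12.72
position: [0.5467, 0.0178, 0.0306]
ee_rot: [0.999, -0.052, -0.0, 0.0]
ft_force: [0.5, -0.9, -0.9]
grip_width: 0.158
```

```bash
cat > chk.py <<'E'
from h import *
import sys
n=sys.argv[1]; o=monitor.get_obs(); p=np.array(o["position"])[:2]; Or=O-.002*X
f=np.array(o["ft_force"])
print("clock",round(o["clock"],2),"shoulder x,y",np.round([(p-Or)@X*1000+90,(p-Or)@Y*1000],1),"F rack x,y,z",np.round([f[:2]@X,f[:2]@Y,f[2]],2))
for c in ("top","scene"):
    im,d,P,W=cloud(c); cv2.imwrite(f"pics/{c}{n}.png",im); np.savez(f"{c}{n}.npz",P=P); B=rackpts(P); print("==",c)
    st("plate",sel(B,125,190,-30,30,15,45)); st("tine",sel(B,-12,40,-40,40,25,52))
a=cv2.imread(f"pics/top{n}.png")[165:255,290:440]; b=cv2.imread(f"pics/scene{n}.png")[210:330,160:350]
cv2.imwrite(f"pics/c{n}.png",np.hstack([cv2.resize(a,None,fx=2.6,fy=2.6,interpolation=cv2.INTER_CUBIC)[:234],cv2.resize(b,None,fx=2.1,fy=1.95,interpolation=cv2.INTER_CUBIC)[:234]]))
E
python3 chk.py 4
```

```text
clock 12.72 shoulder x,y [8.4 0.2] F rack x,y,z [ 0.87  0.61 -0.86]
== top
plate 241 [[133.9, -24.7, 15.8], [159.9, -0.6, 37.3], [176.6, 23.6, 44.8]]
tine 88 [[0.1, -39.8, 25.2], [9.9, 7.9, 32.9], [39.6, 39.5, 51.9]]
== scene
plate 318 [[132.3, -22.8, 15.5], [158.7, 5.7, 28.2], [175.4, 26.5, 44.4]]
tine 69 [[-2.2, -38.9, 25.2], [8.4, -21.3, 32.0], [39.0, 39.5, 51.2]]
```

servo_tool(motion=[[0,0,0.002,0,0,0,0],[0,0,0.004,0,0,0,0],[0,0,0.006,0,0,0,0],[0,0,0.008,0,0,0,0],[0,0,0.01,0,0,0,0],[0,0,0.012,0,0,0,0],[0,0,0.012,0,0,0,0]])

```text
clock: 13.7
position: [0.5455, 0.0062, 0.0306]
ee_rot: [0.999, -0.052, 0.0, 0.0]
ft_force: [0.2, -0.5, -0.8]
grip_width: 0.158
```

```bash
python3 chk.py 5
```

```text
clock 13.7 shoulder x,y [20.   0.2] F rack x,y,z [ 0.42  0.29 -0.78]
== top
plate 277 [[125.2, -25.4, 15.3], [159.3, -0.6, 29.7], [176.2, 25.6, 44.3]]
tine 20 [[18.0, -39.9, 25.1], [31.1, 3.3, 27.4], [39.5, 39.8, 31.7]]
== scene
plate 338 [[125.6, -24.3, 15.4], [158.5, 4.6, 27.1], [175.7, 26.8, 44.5]]
tine 45 [[-10.2, -39.7, 25.8], [-3.8, -1.6, 40.5], [38.2, 39.3, 51.8]]
```

View pics/c5.png

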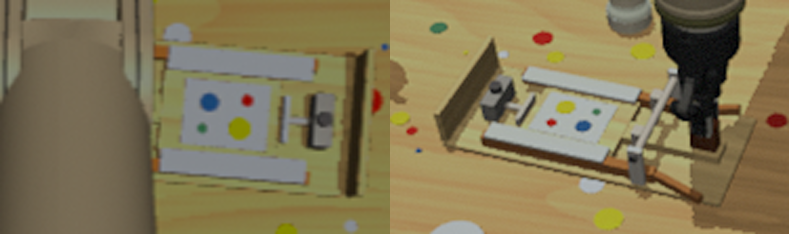

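The crop shows the board under the lips, its edge just short of the stop plate at (285,118) in the left half. The tines are hanging again. Now small steps with force readings.

servo_tool(motion=[[0,0,0.001,0,0,0,0],[0,0,0.002,0,0,0,0],[0,0,0.003,0,0,0,0],[0,0,0.003,0,0,0,0]])

```text
clock: 14.3
position: [0.5452, 0.0035, 0.0306]
ee_rot: [0.999, -0.052, 0.0, 0.0]
ft_force: [-0.3, -0.2, -0.6]
grip_width: 0.158
```

servo_tool(motion=[[0,0,0.001,0,0,0,0],[0,0,0.002,0,0,0,0],[0,0,0.002,0,0,0,0]])

```text
clock: 14.68
position: [0.545, 0.0015, 0.0306]
ee_rot: [0.999, -0.052, 0.0, 0.0]
ft_force: [-0.6, -0.2, -0.8]
grip_width: 0.157
```

servo_tool(motion=[[0,0,0.001,0,0,0,0],[0,0,0.002,0,0,0,0],[0,0,0.002,0,0,0,0]])

```text
clock: 15.05
position: [0.5449, 0.0001, 0.0307]
ee_rot: [0.999, -0.052, 0.0, -0.0]
ft_force: [-0.3, 4.0, 0.8]
grip_width: 0.159
```

servo_tool(motion=[[0,0,0.001,0,0,0,0],[0,0,0.002,0,0,0,0],[0,0,0.002,0,0,0,0]])

```text
clock: 15.42
position: [0.5447, -0.0019, 0.0307]
ee_rot: [0.999, -0.052, 0.0, -0.0]
ft_force: [-1.2, 5.5, -0.1]
grip_width: 0.156
```

servo_tool(motion=[[0,0,0.001,0,0,0,0],[0,0,0.002,0,0,0,0],[0,0,0.002,0,0,0,0]])

```text
clock: 15.8
position: [0.5446, -0.0034, 0.0307]
ee_rot: [0.999, -0.052, 0.0, -0.001]
ft_force: [-0.2, 7.3, 0.8]
grip_width: 0.157
```

```bash
python3 chk.py 6; python3 - <<'E'
from h import *
# front of plate: points above board top, compare before/after
for c in ("top","scene"):
    for n in (0,4,6):
        B=rackpts(np.load(f"{c}{n}.npz")["P"]); s=sel(B,126,152,-24,24,26,50); b=sel(B,160,185,-12,12,28,50)
        print(c,n,len(s),np.round(np.percentile(s[:,0],[10,50,90]),2) if len(s) else "", "z",np.round(np.median(s[:,2]),1) if len(s) else "","blk",np.round(b.mean(0)[0],2))
E
```

```text
clock 15.8 shoulder x,y [29.7  0.2] F rack x,y,z [-7.22 -0.94  0.82]
== top
plate 365 [[125.3, -28.2, 15.8], [145.3, -0.2, 23.4], [176.3, 28.2, 44.4]]
tine 19 [[26.5, -39.6, 25.0], [33.5, 3.8, 27.3], [39.4, 39.6, 31.9]]
== scene
plate 392 [[125.8, -26.8, 16.5], [158.0, 4.8, 24.3], [175.1, 27.1, 44.0]]
tine 53 [[-9.0, -39.7, 25.0], [-3.5, -21.6, 38.2], [38.9, 39.8, 50.9]]
top 0 7 [134.56 137.69 138.29] z 26.8 blk 167.22
top 4 2 [133.81 134.37 134.93] z 27.9 blk 167.7
top 6 4 [139.19 140.87 142.84] z 26.4 blk 167.53
scene 0 4 [133.01 134.19 135.62] z 26.3 blk 166.51
scene 4 3 [132.91 133.79 135.11] z 26.6 blk 166.58
scene 6 3 [136.2  136.22 136.23] z 28.0 blk 166.42
```

servo_tool(motion=[[0,0,0.0005,0,0,0,0],[0,0,0.001,0,0,0,0],[0,0,0.001,0,0,0,0],[0,0,0.001,0,0,0,0]])

```text
clock: 16.4
position: [0.5445, -0.004, 0.0307]
ee_rot: [0.999, -0.051, 0.0, -0.001]
ft_force: [0.1, 7.9, 1.1]
grip_width: 0.163
```

```bash
python3 chk.py 7; python3 - <<'E'
import cv2,numpy as np
rows=[]
for n in (0,5,7):
    rows.append(np.hstack([cv2.resize(cv2.imread(f"pics/top{n}.png")[180:240,385:435],None,fx=6,fy=4.5,interpolation=cv2.INTER_NEAREST)[:195],cv2.resize(cv2.imread(f"pics/scene{n}.png")[240:290,190:250],None,fx=6,fy=4,interpolation=cv2.INTER_NEAREST)[:195]]))
cv2.imwrite("pics/s7.png",np.vstack(rows))
E
```

```text
clock 16.4 shoulder x,y [30.3  0.2] F rack x,y,z [-7.89 -0.68  1.08]
== top
plate 373 [[125.2, -28.3, 15.8], [147.0, -0.8, 23.5], [176.3, 28.5, 44.1]]
tine 18 [[26.1, -39.8, 25.1], [34.4, 36.5, 28.9], [39.3, 40.0, 31.4]]
== scene
plate 398 [[125.3, -26.6, 15.4], [157.9, 4.4, 24.5], [175.2, 27.1, 44.3]]
tine 47 [[-9.8, -37.6, 25.4], [-3.4, -22.8, 40.0], [39.4, 38.7, 51.3]]
```

View pics/s7.png

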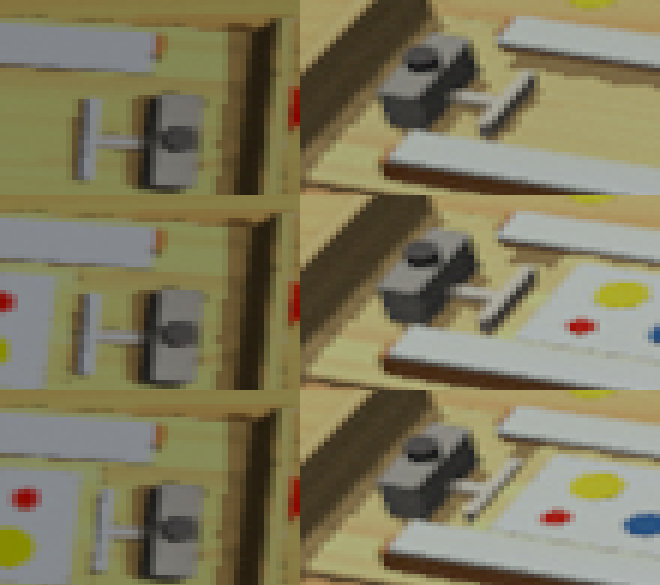

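View pics/c7.png

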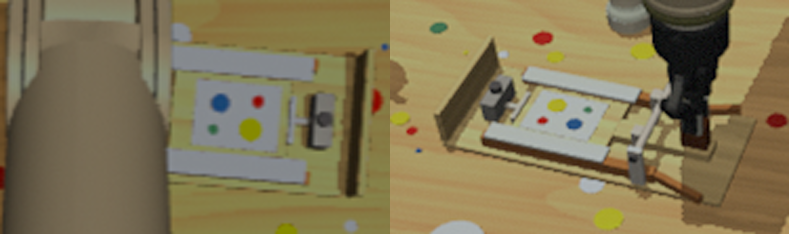

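The crops show the stop plate pushed in by about 2.3 px, roughly 5 mm. That agrees with the force of about 7.9 N and its slope of 0.9 N/mm. The tines hang behind the shoulders. Now I draw back.

servo_tool(motion=[[0,0,-0.001,0,0,0,0],[0,0,-0.003,0,0,0,0],[0,0,-0.005,0,0,0,0],[0,0,-0.007,0,0,0,0],[0,0,-0.009,0,0,0,0],[0,0,-0.011,0,0,0,0],[0,0,-0.013,0,0,0,0],[0,0,-0.015,0,0,0,0],[0,0,-0.017,0,0,0,0],[0,0,-0.019,0,0,0,0],[0,0,-0.021,0,0,0,0],[0,0,-0.023,0,0,0,0],[0,0,-0.024,0,0,0,0],[0,0,-0.025,0,0,0,0],[0,0,-0.025,0,0,0,0]])

```text
clock: 18.38
position: [0.5469, 0.0197, 0.0306]
ee_rot: [0.999, -0.052, -0.0, -0.0]
ft_force: [-0.3, -1.1, -0.9]
grip_width: 0.159
```

servo_tool(motion=[[0,0,-0.0005,0,0,0,0],[0,0,-0.001,0,0,0,0],[0,0,-0.0015,0,0,0,0],[0,0,-0.0015,0,0,0,0]])

```text
clock: 18.88
position: [0.547, 0.0211, 0.0306]
ee_rot: [0.999, -0.052, -0.0, -0.0]
ft_force: [-0.0, -0.3, 0.1]
grip_width: 0.159
```

servo_tool(motion=[[0,0,-0.0005,0,0,0,0],[0,0,-0.001,0,0,0,0],[0,0,-0.0015,0,0,0,0],[0,0,-0.0015,0,0,0,0]])

```text
clock: 19.38
position: [0.5472, 0.0227, 0.0306]
ee_rot: [0.999, -0.052, 0.0, -0.0]
ft_force: [-0.8, -1.8, -1.2]
grip_width: 0.16
```

servo_tool(motion=[[0,0,-0.0005,0,0,0,0],[0,0,-0.001,0,0,0,0],[0,0,-0.001,0,0,0,0]])

```text
clock: 19.75
position: [0.5473, 0.0236, 0.0306]
ee_rot: [0.999, -0.052, -0.0, -0.0]
ft_force: [0.2, -0.4, -1.4]
grip_width: 0.162
```

servo_tool(motion=[[0,0,-0.0005,0,0,0,0],[0,0,-0.001,0,0,0,0],[0,0,-0.001,0,0,0,0]])

```text
clock: 20.12
position: [0.5474, 0.0246, 0.0306]
ee_rot: [0.999, -0.052, 0.0, -0.0]
ft_force: [0.4, 0.4, -0.5]
grip_width: 0.156
```

servo_tool(motion=[[0,0,-0.0005,0,0,0,0],[0,0,-0.001,0,0,0,0],[0,0,-0.001,0,0,0,0]])

```text
clock: 20.5
position: [0.5475, 0.0256, 0.0306]
ee_rot: [0.999, -0.052, -0.0, -0.0]
ft_force: [-0.8, 0.0, -0.4]
grip_width: 0.161
```

servo_tool(motion=[[0,0,-0.0005,0,0,0,0],[0,0,-0.0005,0,0,0,0]])

```text
clock: 20.75
position: [0.5476, 0.026, 0.0306]
ee_rot: [0.999, -0.052, 0.0, -0.0]
ft_force: [0.4, -0.4, -0.6]
grip_width: 0.16
```

servo_tool(motion=[[0,0,-0.0005,0,0,0,0],[0,0,-0.0005,0,0,0,0]])

```text
clock: 21.0
position: [0.5476, 0.0266, 0.0306]
ee_rot: [0.999, -0.052, -0.0, -0.0]
ft_force: [-0.4, -0.5, -1.3]
grip_width: 0.16
```

servo_tool(motion=[[0,0,-0.0005,0,0,0,0],[0,0,-0.0005,0,0,0,0]])

```text
clock: 21.25
position: [0.5477, 0.0271, 0.0306]
ee_rot: [0.999, -0.052, 0.0, -0.0]
ft_force: [0.0, -0.4, -0.6]
grip_width: 0.155
```

servo_tool(motion=[[0,0,-0.0005,0,0,0,0],[0,0,-0.0005,0,0,0,0]])

```text
clock: 21.5
position: [0.5477, 0.0276, 0.0306]
ee_rot: [0.999, -0.052, -0.0, -0.0]
ft_force: [-0.2, 0.8, -0.6]
grip_width: 0.155
```

servo_tool(motion=[[0,0,-0.0005,0,0,0,0],[0,0,-0.0005,0,0,0,0]])

```text
clock: 21.75
position: [0.5477, 0.0277, 0.0306]
ee_rot: [0.999, -0.052, -0.0, 0.0]
ft_force: [-0.3, -2.0, -0.8]
grip_width: 0.156
```

```bash
python3 chk.py 8; python3 - <<'E'
from h import *
for n in (0,1,4,7,8):
    for c in ("scene","top"):
        B=rackpts(np.load(f"{c}{n}.npz")["P"]); s=sel(B,-14,30,-40,40,23,50); s=s[(abs(s[:,1])>20)&(abs(s[:,1])<38)]; print(n,c,len(s),np.round(np.percentile(s,[5,50,95],axis=0)[:,0],1) if len(s) else "")
E
```

```text
clock 21.75 shoulder x,y [-1.6  0.2] F rack x,y,z [ 2.04 -0.09 -0.78]
== top
plate 238 [[133.9, -24.8, 15.6], [160.1, -1.1, 38.3], [176.4, 23.7, 44.4]]
tine 33 [[-7.4, -39.8, 25.2], [25.4, -26.3, 27.8], [39.8, 39.5, 48.7]]
== scene
plate 318 [[131.5, -24.7, 15.3], [158.8, 5.0, 27.9], [174.7, 26.0, 43.6]]
tine 53 [[-10.5, -39.3, 25.2], [-3.7, -21.1, 37.0], [39.6, 38.5, 51.5]]
0 scene 26 [-9.6 -5.9 24.2]
0 top 11 [-7.5 -4.  27.5]
1 scene 30 [-8.1 -5.1 28.1]
1 top 11 [-7.5 -4.2 27.4]
4 scene 58 [-1.2  6.5 24.7]
4 top 80 [ 3.1  9.7 27. ]
7 scene 36 [-8.5 -4.4 29.2]
7 top 3 [26.5 29.  29.4]
8 scene 42 [-8.7 -3.5 26.7]
8 top 35 [-6.7  8.2 28.2]
```

Contact made at about 2 N with the catch closed. I pull a little more, then hold.

servo_tool(motion=[[0,0,-0.0003,0,0,0,0],[0,0,-0.0003,0,0,0,0],[0,0,-0.0003,0,0,0,0],[0,0,-0.0003,0,0,0,0]])

```text
clock: 22.35
position: [0.5477, 0.0278, 0.0306]
ee_rot: [0.999, -0.052, -0.0, 0.0]
ft_force: [-1.9, -5.0, -1.1]
grip_width: 0.154
```

servo_tool(motion=[[0,0,0,0,0,0,0],[0,0,0,0,0,0,0],[0,0,0,0,0,0,0],[0,0,0,0,0,0,0]])

```text
clock: 22.85
position: [0.5477, 0.0278, 0.0306]
ee_rot: [0.999, -0.052, -0.0, 0.0]
ft_force: [-1.2, -5.0, 0.0]
grip_width: 0.16
```

servo_tool(motion=[[0,0,0,0,0,0,0],[0,0,0,0,0,0,0],[0,0,0,0,0,0,0],[0,0,0,0,0,0,0]])

```text
clock: 23.35
position: [0.5477, 0.0278, 0.0306]
ee_rot: [0.999, -0.052, -0.0, 0.0]
ft_force: [-1.5, -4.0, 0.6]
grip_width: 0.158
```

servo_tool(motion=[[0,0,0.0004,0,0,0,0],[0.3,0,0.0004,0,0,0,0],[0.5,0,0.0004,0,0,0,0],[0.5,0,0.0004,0,0,0,0],[0.5,0,0.0004,0,0,0,0],[0.5,0,0.0004,0,0,0,0]])

```text
clock: 24.1
position: [0.5478, 0.028, 0.0306]
ee_rot: [0.999, -0.052, 0.0, -0.0]
ft_force: [-0.3, -0.8, 0.0]
grip_width: 0.499
```

servo_tool(motion=[[0.5,0,0,-0.005,0,0,0],[0.5,0,0,-0.02,0,0,0],[0.5,0,0,-0.045,0,0,0],[0.5,0,0,-0.08,0,0,0],[0.5,0,-0.02,-0.12,0,0,0],[0.5,0,-0.05,-0.15,0,0,0],[0.5,0,-0.09,-0.16,0,0,0],[0.5,0,-0.13,-0.16,0,0,0],[0.5,0,-0.16,-0.16,0,0,0],[0.5,0,-0.16,-0.16,0,0,0],[0.5,0,-0.16,-0.16,0,0,0]])

```text
clock: 25.48
position: [0.5646, 0.186, 0.1913]
ee_rot: [0.999, -0.052, 0.0, 0.0]
ft_force: [1.3, -0.3, 0.4]
grip_width: 0.496
```

```bash
python3 chk.py 9; python3 - <<'E'
from h import *
for c in ("scene","top"):
    B=rackpts(np.load(f"{c}9.npz")["P"])
    g=sel(B,-125,-60,-25,25,50,72); print(c,len(g),"grip",cv2.minAreaRect(g[:,:2].astype(np.float32)) if len(g)>5 else "")
    st("board",sel(B,20,115,-34,34,16,26))
    s=sel(B,-14,30,-40,40,23,50); s=s[(abs(s[:,1])>20)&(abs(s[:,1])<38)]; print("tines",np.round(np.percentile(s[:,0],[5,50,95]),1))
b=cv2.imread("pics/scene9.png"); cv2.imwrite("pics/v9.png",np.vstack([cv2.resize(b,(480,360)),cv2.resize(b[225:325,170:350],(480,240),interpolation=cv2.INTER_CUBIC)]))
E
```

```text
clock 25.48 shoulder x,y [-160.8    0.8] F rack x,y,z [0.14 1.32 0.41]
== top
plate 240 [[134.1, -24.8, 15.8], [160.2, -1.6, 36.7], [176.5, 24.0, 44.3]]
tine 47 [[-8.4, -39.6, 25.1], [23.8, -8.8, 26.5], [39.7, 39.5, 49.0]]
== scene
plate 316 [[132.1, -23.2, 15.3], [158.8, 5.0, 29.0], [175.6, 25.7, 44.4]]
tine 48 [[-9.4, -39.1, 25.4], [-3.8, 1.7, 39.6], [39.7, 39.4, 51.1]]
scene 123 grip ((-93.58892059326172, 1.5006704330444336), (30.4688720703125, 21.256088256835938), 1.0056216716766357)
board 781 [[21.0, -33.1, 17.0], [62.6, -0.3, 21.0], [105.2, 30.5, 25.1]]
tines [-8.7 -3.5 29.1]
top 91 grip ((-91.41881561279297, 0.07478046417236328), (28.154176712036133, 16.08945655822754), 4.88739538192749)
board 971 [[20.7, -33.4, 16.7], [63.3, -0.4, 20.8], [106.6, 33.3, 25.7]]
tines [-6.5  7.9 27.6]
```

View pics/v9.png

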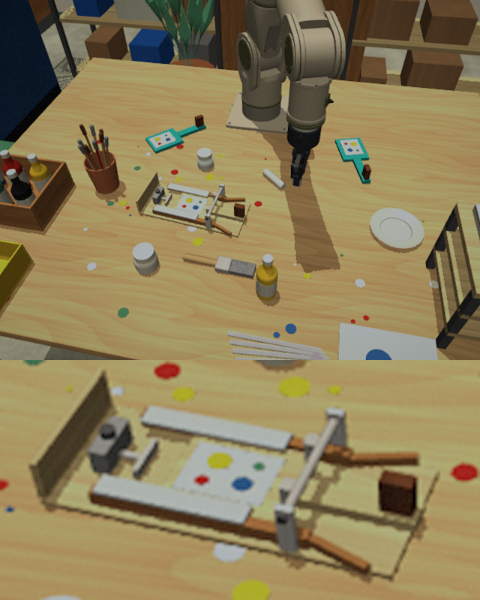

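The board lies in the bay against the closed catch, the gripper is clear, and the bystanders are where they were.

```bash
python3 -c "
from workcell import ticket; print(ticket.hand_in())"
```

```text
the job is handed in; nothing more can be done
None
```

The board is in the rack bay, lying against the closed catch. I handed the job in at about 25.5 s of the 69 s allowed. No verdict is reported.

- **Insertion:** I gripped the plywood board by its block, laid it on the bay floor and slid it in so its own leading edge lifted the catch. It went on until it pressed the sprung stop by about 5 mm. I judged that from a force of 7.9 N, a slope of about 0.9 N/mm, and a plate shift of roughly 2.3 pixels in the top camera. The travel alone allows about 4 to 5.6 mm.
- **Catch test:** I drew the board back until it met the catch, and it held for over a second with a pull of about 4 to 5 N without moving. Contact came about 1.5 mm later than my rack estimate, which is within the calibration error.
- **Final check:** After I let go, the images showed the grip block about 90 mm outside the catch face, so the shoulders are at the catch. In the scene camera the tines are hanging closed. The top camera's tine reading was too mixed with board points to confirm that. The stop is free, the gripper is clear, and in the last scene picture the other things looked to be where they were.

The force readings carried about ±1 N of noise throughout.

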